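Switch on the extraction and the bench lamp before a tin is opened

ROBOT

A 7-joint arm with a two-finger parallel gripper is mounted at the origin on the work surface. World frame = base frame: x ahead of the robot, y to its left, z up, the work surface at z = 0. Lengths are in m, angles in rad, forces in N, time in s.
With the tool pointing down it reaches from about 0.425 to 0.925 m from the base axis. Payload 6.8 kg.
Tool frame: the origin (TCP) lies on the mounting face of the last link; the fingertips stand 173 mm ahead of it and the grasp point (between the pads) lies 155 mm ahead of it; z points along the fingers, y is the line along which they close (so a half turn about z gives the same grasp; the last joint's range is limited). The gripper opens to 85 mm and grips with 20 to 120 N. Pads are 22 mm wide; open, the fingers measure 114 mm over their backs; the gripper's body (76 mm by 85 mm) begins 54 mm behind the grasp point. The pads swing forward as they close: fully open they stand 13 mm farther back than shut.
Start: joints at [-1.342, 0.477, 0.022, 1.555, -0.011, 1.109, -0.083], TCP at [0.223, 0.637, 0.405] pointing down, gripper open.
Joint ranges: [-2.96, 2.96], [-0.34, 2.1], [-1.41, 1.46], [0.24, 2.44], [-1.37, 4.51], [0.17, 1.92], [-2.96, 2.96]. Speed limits (rad/s): [2.39, 2.39, 3.14, 3.14, 3.14, 3.14, 3.14].

INTERFACE

Orientations are given as a rotation vector (axis times angle).
In Python, from bench import r gives the robot as it stands.
- The arm moves only by the tool carry_out, never from a script. Its argument "moves" is a list of rows, each a list of 5 numbers: the shift along the tool's x, y, z in m, then the turn about the tool's z in rad, then the finger opening in m, from 0 to 0.0854. In form: [[dx, dy, dz, roll, claw], ...]. A call has exactly 8 rows; each row is the pose to reach, as a shift and turn from the pose commanded when the call began, along the tool's axes at that moment; what a row does not reach only later rows make up. A row lasts 1/10 s, in which the tool goes at most 50 mm and 8.59 degrees, less where a joint would pass 70% of its speed; a pose out of reach is approached as far as the arm can. A call with a gripper value outside its range is refused whole. The fingers move at their own pace and stop on an object; "force" is the grip in N (left out, the last holds). Time passes only in rows, so rows that repeat a pose let the fingers close, or fill a call up. It gives the time, the measured TCP pose, the force, the opening and the grip force at its end, in the units of the state.
- r.get_obs(): the state, without advancing time (a new reading comes with each control period).
- r.grab_frame(name): name is "scene" or "top" or "wrist"; returns the picture (400x640x3 uint8, red, green, blue); there is no depth.
- r.calibration(name): a dict with "fx", "fy", "cx", "cy" (pixels), "rvec" (rotation vector, rad) and "tvec" (3), from world to camera coordinates, as OpenCV has them. Camera axes: x right, y down, z forward; pixel columns grow to the right and rows downward; lengths in m; the calibration is good to about 2 mm. A picture is of the moment at which its call begins: read the wrist's pose just before it. calibration takes no time and is no camera call; for the wrist camera it gives the pose at the moment of the call.
- r.hand_in(): hands the job in; it is judged then, once.
The state is a dict: "clock": time; "joints": joint angles; "qvel": joint speeds; "tau": joint torques, N m; "tcp_pos": TCP position; "orientation": TCP orientation; "contact_force": force on the tool from outside, world axes, zero at the start; "moment": the same for the moment, N m; "grip_width": finger opening in m; "gripper_force": force on a finger pad.
Only numpy, scipy, OpenCV 4.12 (cv2) and the standard library are available. Lean on these libraries where they do the work, as an engineer would, in place of code of your own. Each camera call takes 0.05 s, during which the arm holds its last target. There are 200 camera calls.

TASK

A rusty tin is about to be opened on the conservation bench: on the grey control box, switch on the dust extraction (the toggle that ends in a round ball) and the bench lamp (the toggle with the broad flat paddle). Throw each lever fully over, away from the robot, until it meets its stop, in either order. Leave the two slim plain toggles in the same row as they stand.

Things in the scene. Friction and masses are not known exactly. Their poses are not given: they have to be found in the camera images.
- extract_base: Fixed grey base plate of the ball-ended toggle, one of four toggles in a straight row (44 mm pitch, any order) on top of a grey box 170 deep, 260 wide, 50 mm high. Plate 62 x 38 x 8 mm; origin at its underside's centre, x away from the robot (within 20 deg) along the lever's swing, y along the row, z up. The lever hinges about y, 10 mm above the origin.
- extract (a joint): The ball-ended lever: 10 mm steel stem, black ball 26 mm across centred 52 mm from the hinge (top at 65). Rad: 0 = leans 0.5 rad from upright towards the robot, 0.5 = upright, 1 = leans 0.5 rad away; solid stops at 0 and 1. Stiff, stays where left; 2 to 4 N on its upper half moves it. Starts at 0 to 0.1.
- lamp_base: Fixed grey base plate of the paddle toggle, in the same row on the box. Plate 62 x 38 x 8 mm; origin at its underside's centre, x away from the robot (within 20 deg) along the lever's swing, y along the row, z up. The lever hinges about y, 10 mm above the origin.
- lamp (a joint): The paddle lever: 10 mm steel stem, black flat paddle 28 mm wide along the row, 8 mm thick, from 27 to 63 mm from the hinge. Rad: 0 = leans 0.5 rad from upright towards the robot, 0.5 = upright, 1 = leans 0.5 rad away; solid stops at 0 and 1. Stiff, stays where left; 2 to 4 N on its upper half moves it. Starts at 0 to 0.1.
- plain_near (a joint): One of two alike slim steel bat levers, 60 mm long, 8 to 13 mm thick, on bases like the others in the row. Rad: 0 = leans 0.5 rad from upright towards the robot, 0.5 = upright, 1 = leans 0.5 rad away; solid stops at 0 and 1. Stiff, stays where left; 2 to 4 N on its upper half moves it. This one starts towards the robot (0 to 0.08).
- plain_far (a joint): One of two alike slim steel bat levers, 60 mm long, 8 to 13 mm thick, on bases like the others in the row. Rad: 0 = leans 0.5 rad from upright towards the robot, 0.5 = upright, 1 = leans 0.5 rad away; solid stops at 0 and 1. Stiff, stays where left; 2 to 4 N on its upper half moves it. This one starts away from the robot (0.92 to 1).

How it is judged:
By the outcome, as a careful person would: the job done as asked, in the order asked, and still so for the second after the job is handed in, with the robot touching nothing.
It also fails if it takes over 37 s, if anything falls off the work surface, if the arm or the gripper's body presses on something with over 40 N, if the wrist force passes 120 N, or if a joint passes its speed limit or range.

## Working session

There is one attempt and no reset: what is moved stays moved. The work goes in short steps, Python scripts to look and compute and a tool call to move; the robot and the scene stay as the last step left them, time stands still between calls to the robot, and variables do not carry over. Pictures are saved under pics/ and viewed, at most 10 in all, crops included, and the job is handed in when it is done.

Besides the shell and the picture viewer there is one more tool, called after "Request:" as name(argument=value, ...), one argument or row to a line, values as JSON. carry_out: Moves the arm, as the interface text tells. Its arguments: {"type":"object","properties":{"moves":{"type":"array","items":{"type":"array","items":{"type":"number"}}},"force":{"type":"number"}},"required":["moves"]}

```bash
mkdir -p pics; python3 - <<'E'
from bench import r
import cv2
for n in("scene","top"):
    cv2.imwrite(f"pics/{n}0.png",r.grab_frame(n)[:,:,::-1])
    print(r.calibration(n))
o=r.get_obs();print(o)
E
```

```text
{'fx': 389.0176494062926, 'fy': 389.0176494062926, 'cx': 317.41678505255294, 'cy': 192.04752251192568, 'rvec': array([ 1.72627711,  2.02859319, -0.64076869]), 'tvec': array([ 0.05157438, -0.41298093,  1.05886927])}
{'fx': 473.33672882237784, 'fy': 473.33672882237784, 'cx': 317.38628627791525, 'cy': 206.09420321194727, 'rvec': array([ 2.22528521, -2.20506258,  0.06193449]), 'tvec': array([0.02225133, 0.55490658, 0.81608492])}
{'clock': 0.1, 'joints': array([-1.34210329,  0.47774818,  0.02235277,  1.5563037 , -0.01150056,
        1.10931818, -0.08309631]), 'qvel': array([ 4.14053802e-04, -2.70886216e-03, -7.79203486e-04, -1.99258685e-03,
       -2.38629693e-05,  5.20445740e-04, -6.67451911e-04]), 'tau': array([ 3.81114005e-03, -5.97768295e+01,  1.61328524e+00, -2.81956387e+01,
        1.27747556e-02,  5.05626958e-03, -1.68025440e-05]), 'tcp_pos': array([0.22297965, 0.63686175, 0.40382293]), 'orientation': array([-5.26487486e-01, -3.09700642e+00,  2.57909965e-03]), 'contact_force': array([-0.9174349 ,  0.20629466, -0.26055933]), 'moment': array([0.02327597, 0.02188797, 0.01523337]), 'gripper_force': 0.0, 'grip_width': 0.0853976044761676}
```

View pics/scene0.png

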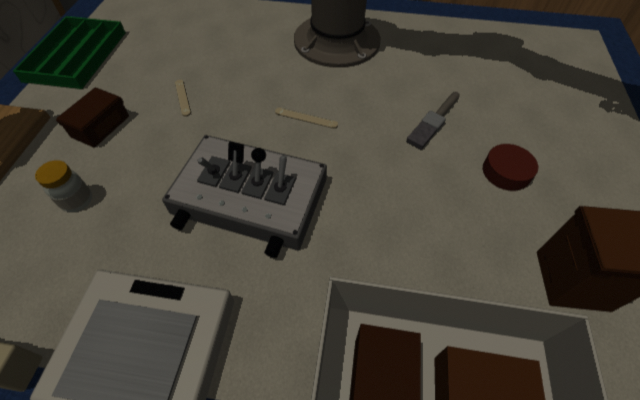

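View pics/top0.png

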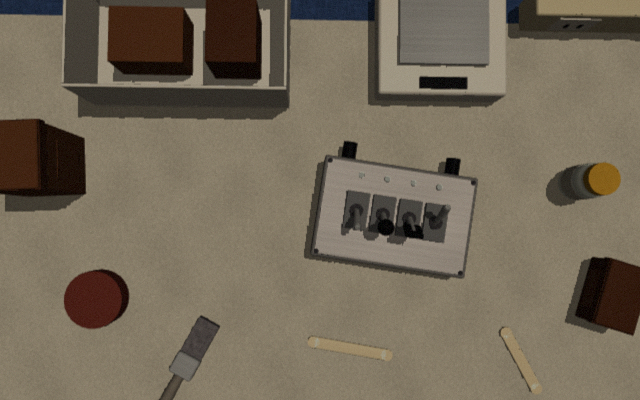

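Top view: the ball is at about (386,227) and the paddle at (412,231), leaning towards the robot. The plain toggles are outermost, near on the left and far on the right. I'll enlarge it to measure.

```bash
cat > h.py <<'E'
import numpy as np,cv2
from bench import r
def ray(n,u,v,z):
    c=r.calibration(n);R=cv2.Rodrigues(c["rvec"])[0];t=np.array(c["tvec"])
    C=-R.T@t;d=R.T@np.array([(u-c["cx"])/c["fx"],(v-c["cy"])/c["fy"],1])
    return C+d*(z-C[2])/d[2]
E
python3 - <<'E'
import cv2
from h import *
a=cv2.imread("pics/top0.png")[140:290,300:490]
a=cv2.convertScaleAbs(a,alpha=1.6,beta=20)
cv2.imwrite("pics/crop.png",cv2.resize(a,None,fx=4,fy=4,interpolation=cv2.INTER_CUBIC))
for p in [(328,157),(475,180),(462,275),(315,253)]: print(ray("top",*p,.05))
o=r.get_obs();print(cv2.Rodrigues(o["orientation"])[0].round(3))
E
```

```text
[0.6351722  0.01127212 0.05      ]
[ 0.59946202 -0.23504229  0.05      ]
[ 0.44113184 -0.21289428  0.05      ]
[0.47576798 0.03147863 0.05      ]
[[-0.944  0.33  -0.   ]
 [ 0.33   0.944 -0.002]
 [-0.    -0.002 -1.   ]]
```

View pics/crop.png

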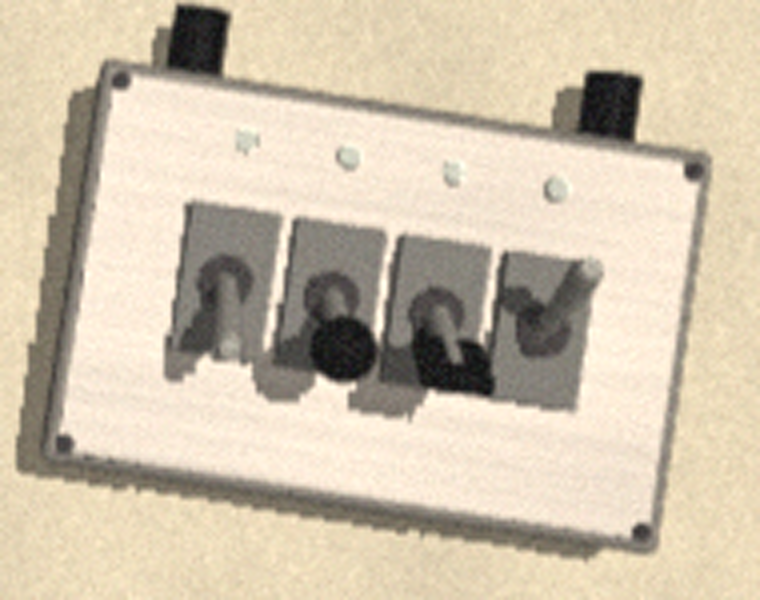

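The enlarged crop shows these plate centres: near (226,282), ball (330,298), paddle (435,315), far (539,331). Next I'll turn them into positions.

```bash
python3 - <<'E'
from h import *
P=[ray("top",300+u/4,140+v/4,.058) for u,v in [(226,282),(330,298),(435,315),(539,331)]]
print(np.round(P,4)); print(np.linalg.norm(np.diff(P,axis=0),axis=1))
d=P[0]-P[3];d/=np.linalg.norm(d); f=np.array([d[1],-d[0],0]); print("fwd",f,"yaw",np.arctan2(f[1],f[0]))
o=r.get_obs();R=cv2.Rodrigues(o["orientation"])[0]
t=o["tcp_pos"]
print("tool x yaw",np.arctan2(R[1,0],R[0,0]),"tool y yaw",np.arctan2(R[1,1],R[0,1]))
for k in(1,2):
  g=P[k]-.075*f; g[2]=.265+.06; print(g,"shift tool",R.T@(g-t))
E
```

```text
[[ 0.5464 -0.0359  0.058 ]
 [ 0.5402 -0.0788  0.058 ]
 [ 0.5336 -0.1222  0.058 ]
 [ 0.5274 -0.1652  0.058 ]]
[0.04331344 0.04386464 0.0434774 ]
fwd [ 0.98939134 -0.14527483  0.        ] yaw -0.14579073906847406
tool x yaw 2.8048147043395035 tool y yaw 1.2340181727058883
[ 0.46601013 -0.06790066  0.325     ] shift tool [-0.46225541 -0.5847325   0.07984214]
[ 0.4594116  -0.11126616  0.325     ] shift tool [-0.47035759 -0.62784231  0.07991404]
```

Request:
carry_out(
  moves=[
    [-0.02,-0.014,0,0,0],
    [-0.06,-0.042,0,0,0],
    [-0.1,-0.07,0,0,0],
    [-0.14,-0.098,0,0,0],
    [-0.18,-0.126,0,0,0],
    [-0.22,-0.154,0,0,0],
    [-0.26,-0.182,0,0,0],
    [-0.3,-0.21,0,0,0],
  ],
  force=40,
)

```text
clock: 0.9
tcp_pos: [0.4375, 0.3378, 0.4045]
orientation: [-0.526, -3.097, 0.0]
contact_force: [0.2, 0.4, 0.8]
grip_width: -0.0001
gripper_force: 0.0
```

Request:
carry_out(
  moves=[
    [-0.018,-0.042,0,0,0],
    [-0.036,-0.084,0,0,0],
    [-0.054,-0.126,0,0,0],
    [-0.073,-0.17,0,0,0],
    [-0.091,-0.212,0,-0.05,0],
    [-0.11,-0.256,0,-0.1,0],
    [-0.128,-0.298,0,-0.15,0],
    [-0.146,-0.34,0,-0.19,0],
  ],
)

```text
clock: 1.7
tcp_pos: [0.4618, -0.0314, 0.4047]
orientation: [-0.227, -3.133, -0.0]
contact_force: [1.2, 0.6, 0.7]
grip_width: -0.0003
gripper_force: 0.0
```

```bash
cat > d.py <<'E'
from h import *
import sys
o=r.get_obs();R=cv2.Rodrigues(o["orientation"])[0];t=o["tcp_pos"]
f=np.array([.98939,-.14527,0]);B=np.array([.5402,-.0788,0]);L=np.array([.5336,-.1222,0])
print(o["clock"],t,"toolx yaw",np.arctan2(R[1,0],R[0,0]),"F",o["contact_force"])
for n,P in(("ball",B),("paddle",L)):
  g=P-.075*f; g[2]=.325; print(n,"shift to pre",R.T@(g-t), "rel fwd",(t-P)@f)
E
python3 d.py
```

```text
1.7 [ 0.46176189 -0.03135816  0.4046548 ] toolx yaw 2.9967439684919746 F [1.19649798 0.58232666 0.65790374]
ball shift to pre [-0.00946698 -0.03556836  0.07964756] rel fwd -0.0844977580215502
paddle shift to pre [-0.00920057 -0.07946652  0.07963896] rel fwd -0.08427250202155014
```

Request:
carry_out(
  moves=[
    [0,-0.01,0.005,0,0],
    [0,-0.02,0.02,0,0],
    [-0.003,-0.03,0.035,0,0],
    [-0.003,-0.0355,0.05,0,0],
    [-0.003,-0.0355,0.06,0,0],
    [-0.003,-0.0355,0.06,0,0],
    [-0.003,-0.0355,0.06,0,0],
    [-0.003,-0.0355,0.06,0,0],
  ],
)

```text
clock: 2.5
tcp_pos: [0.4604, -0.0645, 0.3453]
orientation: [0.229, 3.132, 0.001]
contact_force: [-0.4, 0.6, 0.8]
grip_width: -0.0003
gripper_force: 0.0
```

```bash
python3 - <<'E'
from h import *
a=r.grab_frame("wrist")[:,:,::-1];b=r.grab_frame("top")[140:290,300:490,::-1]
b=cv2.resize(b,None,fx=3.2,fy=3.2)
c=np.zeros((400+0,640,3),np.uint8)
cv2.imwrite("pics/w1.png",cv2.convertScaleAbs(a,alpha=1.6,beta=10)); cv2.imwrite("pics/t1.png",b)
E
python3 d.py
```

```text
2.6 [ 0.46030272 -0.06461665  0.34530108] toolx yaw 2.99542440503746 F [-0.43312936  0.774259    0.48471951]
ball shift to pre [-0.00608786 -0.00243358  0.02030693] rel fwd -0.08110998036644872
paddle shift to pre [-0.00587938 -0.04633205  0.02028567] rel fwd -0.08088472436644867
```

View pics/w1.png

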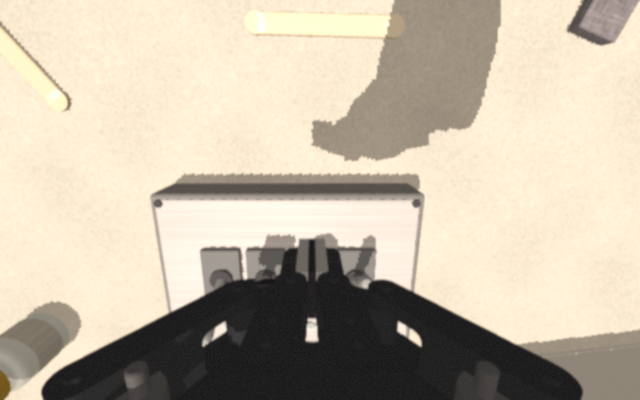

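The wrist view shows the fingers at (312,240), in line with the ball toggle's column. The plate columns are at 220, 265, 312 and 357. I'll lower behind the ball next.

Request:
carry_out(
  moves=[
    [0,-0.002,0.01,0,0],
    [0,-0.002,0.03,0,0],
    [0,-0.002,0.05,0,0],
    [0,-0.002,0.07,0,0],
    [0,-0.002,0.08,0,0],
    [-0.01,-0.002,0.08,0,0],
    [-0.02,-0.002,0.08,0,0],
    [-0.025,-0.002,0.08,0,0],
  ],
)

```text
clock: 3.4
tcp_pos: [0.4865, -0.0708, 0.2657]
orientation: [0.23, 3.13, 0.0]
contact_force: [-0.6, -0.3, 0.8]
grip_width: -0.0
gripper_force: 0.0
```

Request:
carry_out(
  moves=[
    [-0.006,0,0,0,0],
    [-0.012,0,0,0,0],
    [-0.018,0,0,0,0],
    [-0.024,0,0,0,0],
    [-0.03,0,0,0,0],
    [-0.036,0,0,0,0],
    [-0.042,0,0,0,0],
    [-0.048,0,0,0,0],
  ],
)

```text
clock: 4.2
tcp_pos: [0.5325, -0.0777, 0.2647]
orientation: [0.23, 3.133, -0.0]
contact_force: [-2.4, 0.6, 1.2]
grip_width: 0.0003
gripper_force: 1.3
```

```bash
python3 d.py
```

```text
4.2 [ 0.53253718 -0.0776803   0.26473315] toolx yaw 2.9948338625154345 F [-2.41039754  0.58959712  1.24264965]
ball shift to pre [ 6.72389833e-02 -5.93482143e-05 -6.02854263e-02] rel fwd -0.007744173393089384
paddle shift to pre [ 0.06742154 -0.04395794 -0.06028599] rel fwd -0.007518917393089336
```

Pushing at about 2.4 N. I'll creep forward to the stop.

Request:
carry_out(
  moves=[
    [-0.002,0,0,0,0],
    [-0.004,0,0,0,0],
    [-0.006,0,0,0,0],
    [-0.008,0,0,0,0],
    [-0.009,0,0,0,0],
    [-0.01,0,0,0,0],
    [-0.01,0,0,0,0],
    [-0.01,0,0,0,0],
  ],
)

```text
clock: 5.0
tcp_pos: [0.5416, -0.0791, 0.2645]
orientation: [-0.231, -3.132, 0.0]
contact_force: [-2.6, 0.4, -1.8]
grip_width: 0.0003
gripper_force: 1.5
```

Request:
carry_out(
  moves=[
    [-0.001,0,0,0,0],
    [-0.002,0,0,0,0],
    [-0.003,0,0,0,0],
    [-0.004,0,0,0,0],
    [-0.005,0,0,0,0],
    [-0.006,0,0,0,0],
    [-0.006,0,0,0,0],
    [-0.006,0,0,0,0],
  ],
)

```text
clock: 5.8
tcp_pos: [0.5455, -0.0798, 0.2642]
orientation: [-0.23, -3.126, -0.001]
contact_force: [-13.8, 2.1, 7.3]
grip_width: 0.0003
gripper_force: 6.7
```

The force has risen to 14 N, so the ball lever is on its stop. I'll back off and slide along the row to sit behind the paddle.

Request:
carry_out(
  moves=[
    [0.01,0,0,0,0],
    [0.03,0,0,0,0],
    [0.055,0,0,0,0],
    [0.078,0,0,0,0],
    [0.087,0,0,0,0],
    [0.087,-0.015,0,0,0],
    [0.087,-0.035,0,0,0],
    [0.087,-0.044,0,0,0],
  ],
)

```text
clock: 6.6
tcp_pos: [0.4562, -0.1124, 0.2655]
orientation: [0.233, 3.129, -0.001]
contact_force: [-0.7, 1.0, 0.4]
grip_width: -0.0002
gripper_force: 0.0
```

```bash
python3 d.py
```

```text
6.6 [ 0.45624181 -0.11236373  0.26546088] toolx yaw 2.9931894866199382 F [-0.71846276  0.97058203  0.40916673]
ball shift to pre [-0.00328829  0.04537882 -0.05955332] rel fwd -0.07819158571065798
paddle shift to pre [-0.00317792  0.00147999 -0.05952887] rel fwd -0.07796632971065794
```

Request:
carry_out(
  moves=[
    [-0.01,0.001,0,0,0],
    [-0.025,0.001,0,0,0],
    [-0.035,0.001,0,0,0],
    [-0.042,0.001,0,0,0],
    [-0.049,0.001,0,0,0],
    [-0.056,0.001,0,0,0],
    [-0.062,0.001,0,0,0],
    [-0.068,0.001,0,0,0],
  ],
)

```text
clock: 7.4
tcp_pos: [0.5229, -0.1197, 0.2646]
orientation: [-0.23, -3.132, -0.0]
contact_force: [-4.8, 0.7, 3.1]
grip_width: -0.0001
gripper_force: 2.1
```

Request:
carry_out(
  moves=[
    [-0.002,0,0,0,0],
    [-0.004,0,0,0,0],
    [-0.006,0,0,0,0],
    [-0.008,0,0,0,0],
    [-0.01,0,0,0,0],
    [-0.011,0,0,0,0],
    [-0.011,0,0,0,0],
    [-0.011,0,0,0,0],
  ],
)

```text
clock: 8.2
tcp_pos: [0.5335, -0.1213, 0.2645]
orientation: [-0.23, -3.133, -0.0]
contact_force: [-2.2, 2.0, -0.6]
grip_width: -0.0
gripper_force: 1.3
```

Request:
carry_out(
  moves=[
    [-0.001,0,0,0,0],
    [-0.002,0,0,0,0],
    [-0.003,0,0,0,0],
    [-0.004,0,0,0,0],
    [-0.005,0,0,0,0],
    [-0.006,0,0,0,0],
    [-0.006,0,0,0,0],
    [-0.006,0,0,0,0],
  ],
)

```text
clock: 9.0
tcp_pos: [0.5392, -0.1223, 0.2646]
orientation: [-0.231, -3.132, -0.0]
contact_force: [-4.7, 1.0, -0.3]
grip_width: 0.0001
gripper_force: 2.2
```

Request:
carry_out(
  moves=[
    [-0.001,0,0,0,0],
    [-0.002,0,0,0,0],
    [-0.003,0,0,0,0],
    [-0.004,0,0,0,0],
    [-0.004,0,0,0,0],
    [-0.004,0,0,0,0],
    [-0.004,0,0,0,0],
    [-0.004,0,0,0,0],
  ],
)

```text
clock: 9.8
tcp_pos: [0.541, -0.1227, 0.2642]
orientation: [-0.231, -3.125, -0.002]
contact_force: [-14.0, 1.9, 8.3]
grip_width: 0.0
gripper_force: 8.4
```

The paddle lever is on its stop too. I'll back off, rise clear and check.

Request:
carry_out(
  moves=[
    [0.01,0,0,0,0],
    [0.03,0,0,0,0],
    [0.055,0,0,0,0],
    [0.075,0,0,0,0],
    [0.08,0,-0.02,0,0],
    [0.08,0,-0.06,0,0],
    [0.08,0,-0.1,0,0],
    [0.08,0,-0.12,0,0],
  ],
)

```text
clock: 10.6
tcp_pos: [0.4659, -0.1117, 0.3888]
orientation: [0.231, 3.124, 0.0]
contact_force: [1.1, -0.3, -0.5]
grip_width: 0.0001
gripper_force: 0.0
```

```bash
python3 - <<'E'
from h import *
a=r.grab_frame("scene")[120:260,150:350,::-1]
cv2.imwrite("pics/s2.png",cv2.resize(cv2.convertScaleAbs(a,alpha=1.8,beta=20),None,fx=4,fy=4,interpolation=cv2.INTER_CUBIC))
E
```

```text
(no output)
```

View pics/s2.png

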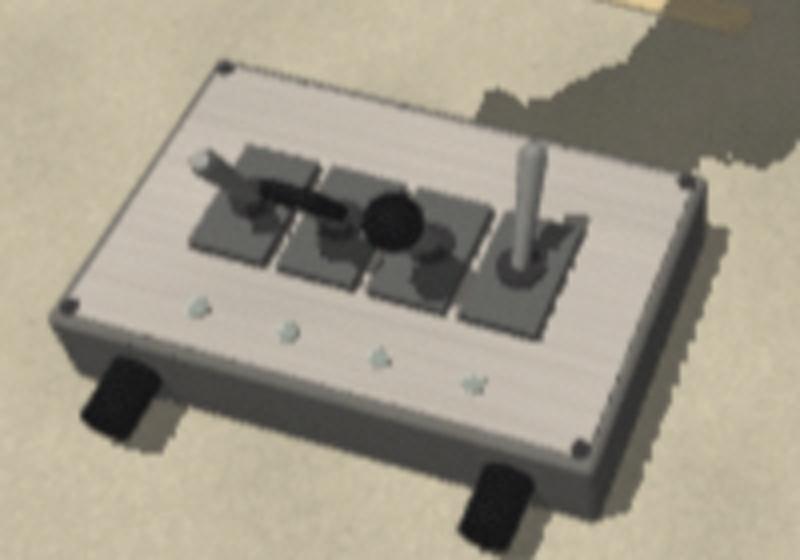

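The paddle (305,198) and the ball (393,222) both lean away from the robot. The plain levers (205,160) and (530,150) stand as they were.

```bash
python3 -c "
from bench import r
print(r.hand_in())"
```

```text
the job is handed in; nothing more can be done
None
```

I threw the dust extraction (ball) and bench lamp (paddle) levers away from the robot until each met its stop at about 14 N, left the two plain toggles as they stood, and handed the job in at about 11 s.

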